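# Snap the lid onto the bean canister and hold it home

## Task

Close the green bean canister: pick up its loose black snap lid by the wooden bar grip, line it up level over the metal neck, and press it straight down past the click until its rim sits fully home on the canister's shoulder. Do not let go at the end: the program finishes while the gripper still holds the bar and keeps pressing the lid down with about 10 N. Leave the other things on the counter undisturbed.

Things in the scene. Friction and masses are not known exactly. Their poses are not given: they have to be found in the camera images.
- canister: green round bean canister, 92 mm across, fixed to the counter; origin at the centre of its underside, z up. Flat shoulder 80 mm up; from it an aluminium neck rises 21 mm, 43 mm across, top edge chamfered 3.5 mm. Four sprung steel catch balls (12 mm), 45 degrees off its x and y axes, centred 9.8 mm above the shoulder, stand 4.2 mm out of the neck and give way inward
- canister_seat (a point): point on the canister's axis level with its shoulder (80 mm up), axes as the canister's; the lid is home when its origin is here. The lid meets the catches with its rim about 12 mm above this; a push of about 8 to 12 N takes it on; it snaps past at about 6 mm: the push drops away and the catches draw it down with up to about 15 N, until it stands free on the hard shoulder
- lid: loose black round snap lid, 60 mm across, about 90 g, rim down on the counter; origin at the centre of its rim's underside, z up. Top 27 mm above the rim; hollow, 23 mm deep, skirt 3 mm thick. Inside, 3.5 mm above the rim, a round bead leaves a 46 mm bore, about 1.5 mm clear of the neck all round. Fits at any yaw
- lid_grip (a point): point on the lid's axis, 50 mm above the rim, inside the light wooden bar fixed on the lid's top: 44 mm long along the lid's x, 14 mm thick along its y, from 27 to 55 mm above the rim. A place for the middle of the finger pads; axes as the lid's
- flat_tin: bystander: flat round teal food tin, 86 mm across, 40 mm tall; origin under its centre
- cup_a: bystander: small clay cup, 52 mm across, 53 mm tall; origin under its centre
- cup_b: bystander: small clay cup, 54 mm across, 57 mm tall; origin under its centre
- tin: bystander: round blue food tin, 75 mm across, 58 mm tall; origin under its centre
- spice_jar: bystander: spice jar with red cap, 41 mm across, 105 mm tall; origin under its centre
- bell: bystander: cream counter bell on a black base, 85 mm across, 58 mm tall; origin under its centre
- bottle: bystander: small green glass bottle with cork, 38 mm across, 98 mm tall; origin under its centre
There are look-alikes about, which are no part of the job. Leave any pink or purple look-alike of the lid alone.

How it is judged:
By the outcome, as a careful person would: the job done as asked, in the order asked, and still so for the second after the job is handed in, while the arm keeps its last pose, push and grip.
It also fails if it takes over 38 s, if anything falls off the work surface, if the arm or the gripper's body presses on something with over 40 N, if the wrist force passes 120 N, or if a joint passes its speed limit or range.

## Robot

A 6-joint arm with a two-finger parallel gripper is mounted at the origin on a cart in front of the work surface, level with it; the furniture and walls round the work are solid. World frame = base frame: x ahead of the robot, y to its left, z up, the work surface at z = 0. Lengths are in m, angles in rad, forces in N, time in s.
With the tool pointing down it reaches from about 0.375 to 0.825 m from the base axis. Payload 5.5 kg.
Tool frame: the origin (TCP) lies at the very end of the fingers, on their centre line; the grasp point (between the pads) lies 19 mm behind it; z points along the fingers, y is the line along which they close (so a half turn about z gives the same grasp; the last joint's range is limited). The gripper opens to 85 mm and grips with 20 to 120 N. Pads are 22 mm wide; open, the fingers measure 114 mm over their backs; the gripper's body (76 mm by 85 mm) begins 54 mm behind the grasp point. The pads swing forward as they close: fully open they stand 13 mm farther back than shut.
Start: joints at [0.746, 0.314, -0.047, 1.21, 0, 1.571], TCP at [0.441, 0.407, 0.201] pointing down, gripper open.
Joint ranges: [-2.67, 2.67], [-0.69, 1.73], [-1.03, 1.25], [-2.08, 2.16], [-1.42, 1.45], [-3.14, 3.14]. Speed limits (rad/s): [2.39, 2.39, 3.01, 3.14, 3.14, 3.14].

## Interface

Orientations are given as a unit quaternion [w, x, y, z].
In Python, from bench import manip gives the robot as it stands.
- The arm moves only by the tool apply_moves, never from a script. Its argument "rows" is a list that holds one entry, the list of rows, each a list of 6 numbers: the shift along the tool's x, y, z in units of 30 mm (1.0 is 30 mm), then the turn, a rotation vector about the tool's x, y, z in units of 8 degrees (1.0 is 8 degrees). In form: [[[dx, dy, dz, wx, wy, wz], ...]]. A call has 1 to 12 rows; each row shifts and turns the commanded pose from where the row before left it, along the tool's axes as they then stand; what a row does not reach is not made up. A row lasts 1/8 s, in which the tool goes at most 62.5 mm and 10.7 degrees, less where a joint would pass 70% of its speed; a pose out of reach is approached as far as the arm can. A call is refused whole if a number of a shift passes 1 or a number of a turn 1, either way. A call with a gripper value outside its range is refused whole. "hand" is the finger opening in mm, from 0 to 85.4, set as the call begins (left out, the last holds). The fingers move at their own pace and stop on an object; "newtons" is the grip in N (left out, the last holds). Time passes only in rows, so rows that do not move let the fingers close. It gives the time, the measured TCP pose, the force, the opening and the grip force at its end, in the units of the state.
- manip.get_obs(): the state, without advancing time (a new reading comes with each control period).
- manip.grab_frame(name): name is "scene" or "top" or "wrist"; returns a dict with "img" (420x560x3 uint8, blue, green, red), "depth" (420x560 float32, m along the optical axis (not along the pixel's ray), 0 where there is no reading), "fx", "fy", "cx", "cy" (pixels), "dist_coeffs" ([k1, k2, p1, p2, k3] as OpenCV has them; the pictures are not rectified), "rvec" (rotation vector, rad) and "tvec" (3), from world to camera coordinates, as OpenCV has them. Camera axes: x right, y down, z forward; pixel columns grow to the right and rows downward; lengths in m; the calibration is good to about 2 mm. A picture is of the moment at which its call begins.
- manip.close_job(): hands the job in; it is judged then, once.
Trained networks look in a picture, given as the dict that the camera call returned (one of the last four; its "shot" number tells which), for a name from the list of things; names that differ only in an ending like _2 or _b are one class to them, and where a whole thing is asked for, a point or a joint stands for the part that bears it (a point fixed in the world has none). Each returns a list of dicts, best first, with "score" (0 to 1); they miss things now and then, are a little off and sometimes report something else, mostly with a low value. They report only what shows in the picture. A call takes as long as a camera call. They do not tell look-alikes from the thing itself.
- manip.spot_in(picture, name): "location" ([column, row] in pixels, amid what is visible of it).
- manip.regions_of(picture, name): "region" (420x560 bool, what is visible of it) and "location" ([column, row] in pixels, amid what is visible of it).
The state is a dict: "clock": time; "joint_positions": joint angles; "qd": joint speeds; "joint_efforts": joint torques, N m; "eef_pos": TCP position; "tcp_rot": TCP orientation; "ft_force": force on the tool from outside, world axes, zero at the start; "ft_torque": the same for the moment, N m; "grip_width": finger opening in m; "grasp_force": force on a finger pad.
Only numpy, scipy, OpenCV 4.12 (cv2) and the standard library are available. Lean on these libraries where they do the work, as an engineer would, in place of code of your own. Each camera call takes 0.05 s, during which the arm holds its last target. There are 200 camera calls.

## Working session

There is one attempt and no reset: what is moved stays moved. The work goes in short steps, Python scripts to look and compute and a tool call to move; the robot and the scene stay as the last step left them, time stands still between calls to the robot, and variables do not carry over. Pictures are saved under pics/ and viewed, at most 10 in all, crops included, and the job is handed in when it is done.

Besides the shell and the picture viewer there is one more tool, called after "Emit:" as name([rows], argument=value, ...), one row to a line, values as JSON. apply_moves: Moves the arm, as the interface text tells. Its arguments: {"type":"object","properties":{"rows":{"type":"array"},"hand":{"type":"number"},"newtons":{"type":"number"}},"required":["rows"]}

```bash
mkdir -p pics; cat > h.py <<'E'
import numpy as np, cv2
from bench import manip
def cloud(f):
    h,w=f["depth"].shape
    u,v=np.meshgrid(np.arange(w),np.arange(h))
    K=np.array([[f["fx"],0,f["cx"]],[0,f["fy"],f["cy"]],[0,0,1]])
    p=cv2.undistortPoints(np.stack([u,v],-1).reshape(-1,1,2).astype(np.float64),K,np.array(f["dist_coeffs"],float)).reshape(h,w,2)
    d=f["depth"]; c=np.dstack([p[...,0]*d,p[...,1]*d,d])
    R=cv2.Rodrigues(np.array(f["rvec"],float))[0]
    W=(c-np.array(f["tvec"]).reshape(3))@R
    W[d<=0]=np.nan
    return W
E
python3 - <<'E'
from h import *
np.set_printoptions(precision=4,suppress=True)
o=manip.get_obs(); print(o["eef_pos"],o["tcp_rot"],o["ft_force"],o["clock"])
a=manip.grab_frame("scene");b=manip.grab_frame("top")
cv2.imwrite("pics/s.png",a["img"]);cv2.imwrite("pics/t.png",b["img"])
for n,f in (("scene",a),("top",b)):
  W=cloud(f)
  for name in ("lid","canister"):
    for r in manip.regions_of(f,name):
      m=r["region"];P=W[m];P=P[~np.isnan(P[:,0])]
      print(n,name,round(r["score"],2),r["location"],m.sum(),np.median(P,0),np.percentile(P,[2,98],axis=0).ravel(), np.median(f["img"][m],0))
E
```

```text
[0.4402 0.4068 0.2   ] [-0.0003  0.4008  0.9162 -0.0008] [0.0055 0.0958 0.1245] 0.0
scene lid 0.7 [275.2, 187.4] 366 [ 0.4994 -0.022   0.0278] [ 0.4686 -0.0454  0.0035  0.5236 -0.0025  0.0573] [ 72.5  73.5 125. ]
scene lid 0.61 [278.6, 219.5] 446 [0.5227 0.0827 0.0269] [ 0.4935  0.0417 -0.0007  0.5497  0.1014  0.0571] [105.  63. 127.]
scene lid 0.56 [313.4, 254.6] 477 [0.458  0.2132 0.0271] [0.4284 0.1773 0.0016 0.484  0.2341 0.057 ] [128. 160. 168.]
scene canister 0.87 [277.1, 149.3] 1029 [ 0.4599 -0.1393  0.076 ] [ 0.4133 -0.199   0.0019  0.4982 -0.116   0.1022] [ 87. 109.  91.]
top lid 0.83 [311.6, 219.1] 576 [ 0.4917 -0.0317  0.0292] [ 0.4663 -0.0606  0.0134  0.5209 -0.007   0.0583] [119.5 125.  224. ]
top lid 0.77 [267.0, 205.6] 571 [0.5168 0.0696 0.0294] [0.4928 0.0431 0.0133 0.5474 0.0963 0.0578] [134.  60. 125.]
top lid 0.71 [201.9, 241.3] 124 [0.435  0.2021 0.0284] [0.337  0.0821 0.0061 0.4745 0.2266 0.8934] [167.  179.5 197. ]
top lid 0.37 [154.3, 164.4] 594 [0.6067 0.3184 0.038 ] [0.3435 0.0851 0.0044 0.6317 0.3598 0.9212] [187. 209. 224.]
top canister 0.75 [374.8, 236.0] 1794 [ 0.4468 -0.1541  0.0807] [ 0.4065 -0.2036  0.0126  0.4925 -0.1186  0.1038] [ 98. 133.  83.]
```

View pics/s.png

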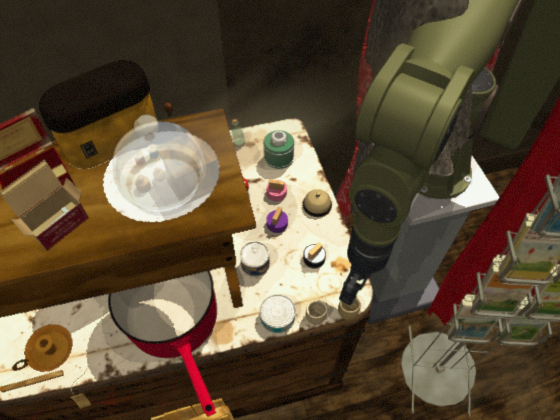

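View pics/t.png

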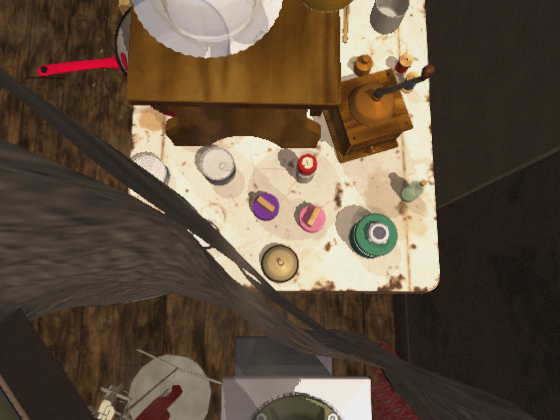

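The black lid is at scene (313,254), with pink (276,189) and purple (277,220) look-alikes. The canister is at scene (279,149) and top (376,234). The arm hides the lid in the top view, so I'll measure it from scene and wrist.

```bash
cat >> h.py <<'E'
def fitcirc(P):
    A=np.c_[2*P[:,:2],np.ones(len(P))]; s=np.linalg.lstsq(A,(P[:,:2]**2).sum(1),rcond=None)[0]
    return s[:2],np.sqrt(s[2]+s[:2]@s[:2])
def bar(W,c,r=.035):
    P=W[(np.hypot(W[...,0]-c[0],W[...,1]-c[1])<r)&(W[...,2]>.048)&(W[...,2]<.062)]
    (cx,cy),(w,h),a=cv2.minAreaRect((P[:,:2]*1000).astype(np.float32))
    if w<h: a+=90
    return len(P),P.mean(0),(cx,cy,w,h,a)
def disc(W,c,z0,z1,r):
    P=W[(np.hypot(W[...,0]-c[0],W[...,1]-c[1])<r)&(W[...,2]>z0)&(W[...,2]<z1)]
    e=cv2.minEnclosingCircle((P[:,:2]*1000).astype(np.float32))
    return len(P),P.mean(0),e
E
python3 - <<'E'
from h import *
np.set_printoptions(precision=4,suppress=True)
a=manip.grab_frame("scene");b=manip.grab_frame("top");w=manip.grab_frame("wrist")
cv2.imwrite("pics/w.png",w["img"])
Wa,Wb,Ww=map(cloud,(a,b,w))
print(bar(Wa,(.457,.206)),disc(Wa,(.457,.206),.02,.034,.04))
print("top",bar(Wb,(.457,.206)))
print("wrist",bar(Ww,(.457,.206)),disc(Ww,(.457,.206),.02,.034,.04))
for n,W in (("s",Wa),("t",Wb)):
  print(n,"shoulder",disc(W,(.45,-.16),.074,.086,.07),"neck",disc(W,(.45,-.16),.095,.108,.05))
for n in ("flat_tin","cup_a","tin","spice_jar","bell","bottle"):
  for f,W in ((a,Wa),(b,Wb)):
    for r in manip.regions_of(f,n):
      if r["score"]>.4:
        P=W[r["region"]];P=P[~np.isnan(P[:,0])]
        print(n,round(r["score"],2),np.median(P,0),np.percentile(P,[3,97],axis=0).ravel()) 
# furniture height map: region x>0.5
P=Wa.reshape(-1,3);P=P[(P[:,2]>.12)&(P[:,0]<.75)&(P[:,0]>.3)&(np.abs(P[:,1])<.4)]
print(len(P),np.percentile(P,[2,50,98],axis=0))
E
```

```text
(87, array([0.4558, 0.2058, 0.0538]), (455.0535888671875, 205.57864379882812, 44.897064208984375, 14.151416778564453, 32.980003356933594)) (267, array([0.4573, 0.2097, 0.0269]), ((455.1796875, 204.77630615234375), 30.65945053100586))
top (0, array([nan, nan, nan]), (0.0, 0.0, 0.0, 0.0, 0.0))
wrist (133, array([0.4664, 0.212 , 0.0536]), (465.90167236328125, 210.58740234375, 12.660187721252441, 14.842938423156738, 126.0654411315918)) (381, array([0.4656, 0.22  , 0.0268]), ((457.82257080078125, 204.90481567382812), 29.080772399902344))
s shoulder (379, array([ 0.4556, -0.1523,  0.0794]), ((455.2699279785156, -161.12039184570312), 47.84654235839844)) neck (129, array([ 0.4538, -0.1601,  0.1   ]), ((454.3653564453125, -160.49107360839844), 22.851205825805664))
t shoulder (1059, array([ 0.4503, -0.1606,  0.0805]), ((452.1351623535156, -163.3444366455078), 46.42304611206055)) neck (365, array([ 0.4515, -0.1624,  0.101 ]), ((451.4286804199219, -163.35569763183594), 24.73142433166504))
flat_tin 0.93 [0.5932 0.3429 0.0367] [0.5535 0.2989 0.0014 0.6312 0.3785 0.0408]
flat_tin 0.74 [0.4383 0.202
[... 463 characters left out ...]
98 -0.1389  0.0763] [ 0.4143 -0.1897  0.0102  0.4975 -0.1168  0.1021]
spice_jar 0.42 [ 0.5834 -0.0078  0.1023] [ 0.579  -0.024   0.0674  0.5881  0.0023  0.1082]
spice_jar 0.62 [ 0.5888 -0.014   0.1048] [ 0.5786 -0.0327  0.02    0.614   0.0029  0.1092]
bell 0.6 [0.3904 0.0384 0.0389] [0.3543 0.0023 0.0054 0.4297 0.0744 0.0498]
bottle 0.58 [ 0.56   -0.2482  0.0507] [ 0.5421 -0.2631  0.004   0.5731 -0.2392  0.0934]
bottle 0.98 [ 0.5541 -0.2538  0.0593] [ 0.5396 -0.2705  0.0103  0.5722 -0.2411  0.0975]
26047 [[ 0.3135 -0.3918  0.1425]
 [ 0.6368  0.2327  0.4045]
 [ 0.7461  0.394   0.7736]]h.py:20: RuntimeWarning: Mean of empty slice.
  return len(P),P.mean(0),(cx,cy,w,h,a)
  ret = um.true_divide(
```

View pics/w.png

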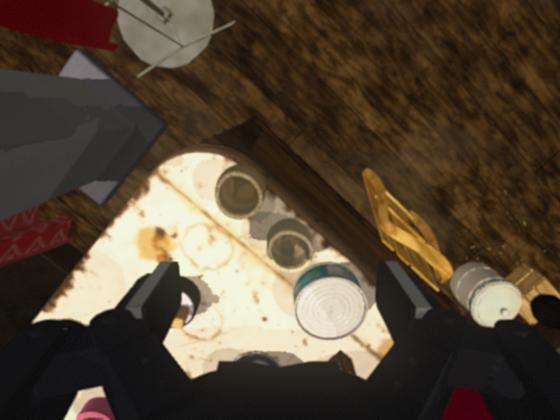

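Bar at about (0.456, 0.205), long axis near 33°, sizes as given (45×14 mm). Canister axis at about (0.452, -0.162), shoulder at 0.080. The wrist view shows the lid half hidden behind the left finger at (180,300). Next: move over the lid and turn.

Emit:
apply_moves([
  [[-0.88,-0.7,0.2,0,0,0],[-0.88,-0.7,0.2,0,0,0],[-0.88,-0.7,0.2,0,0,0],[-0.88,-0.7,0.2,0,0,0],[-0.88,-0.7,0.2,0,0,0],[-0.88,-0.7,0.2,0,0,0],[0,0,0,0,0,-1],[0,0,0,0,0,-1],[0,0,0,0,0,-1],[0,0,0,0,0,-1],[0,0,0,0,0,-1],[0,0,0,0,0,-1]],
], hand=85)

```text
clock: 2.55
eef_pos: [0.4557, 0.2054, 0.165]
tcp_rot: [0.0, -0.009, 1.0, 0.0]
ft_force: [-0.2, -0.6, 0.2]
grip_width: 0.0849
grasp_force: 0.0
```

Emit:
apply_moves([
  [[0,0,0,0,0,-1],[0,0,0,0,0,-1],[0,0,0,0,0,-1],[0,0,0,0,0,-1],[0,0,0,0,0,0],[0,0,0,0,0,0]],
])

```text
clock: 3.3
eef_pos: [0.4556, 0.2054, 0.1649]
tcp_rot: [0.0, -0.281, 0.96, 0.0]
ft_force: [-1.3, -1.0, -0.7]
grip_width: 0.0853
grasp_force: 0.0
```

```bash
cat >> h.py <<'E'
from scipy.spatial.transform import Rotation as Ro
def tool(o): return Ro.from_quat(np.array(o["tcp_rot"])[[1,2,3,0]])
def to(p):
    o=manip.get_obs(); return tool(o).inv().apply(np.array(p)-o["eef_pos"])/.03
E
python3 - <<'E'
from h import *
np.set_printoptions(precision=4,suppress=True)
o=manip.get_obs(); print(o["clock"],o["eef_pos"],tool(o).as_matrix(),o["joint_positions"],o["ft_force"])
w=manip.grab_frame("wrist");cv2.imwrite("pics/w2.png",w["img"])
for n,f in (("w",w),("t",manip.grab_frame("top")),("s",manip.grab_frame("scene"))):
  W=cloud(f)
  try: print(n,bar(W,(.456,.205)))
  except Exception as e: print(e)
  try: print(n,disc(W,(.456,.205),.02,.034,.04))
  except Exception as e: print(e)
E
```

```text
3.3 [0.4556 0.2054 0.1649] [[-0.8423 -0.539   0.0001]
 [-0.539   0.8423  0.    ]
 [-0.0001 -0.     -1.    ]] [ 0.4235  0.1445 -0.3454  1.0808 -0.     -0.1457] [-1.2664 -1.0022 -0.7389]
w (768, array([0.4517, 0.2012, 0.0547]), (452.7238464355469, 201.98272705078125, 43.58662796020508, 13.335790634155273, 32.10078048706055))
w (2218, array([0.4506, 0.2004, 0.0276]), ((453.0474853515625, 201.800537109375), 30.034196853637695))
t (0, array([nan, nan, nan]), (0.0, 0.0, 0.0, 0.0, 0.0))
t (25, array([0.4742, 0.1832, 0.0276]), ((473.4793395996094, 184.1202392578125), 15.549006462097168))
s (88, array([0.4555, 0.2057, 0.0536]), (454.97210693359375, 204.95831298828125, 45.0067253112793, 13.548633575439453, 32.16705322265625))
s (270, array([0.457 , 0.2096, 0.0269]), ((455.3456115722656, 205.05923461914062), 30.8198299407959))h.py:20: RuntimeWarning: Mean of empty slice.
  return len(P),P.mean(0),(cx,cy,w,h,a)
  ret = um.true_divide(
```

View pics/w2.png

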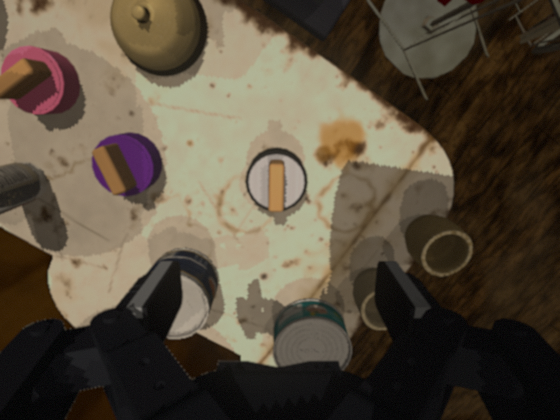

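The wrist view shows the black-rimmed lid at (277,182), bar aligned with the tool's x. Purple (125,165) and pink (40,80) are well clear. Descend and grip.

Emit:
apply_moves([
  [[0.08,-0.02,0.8,0,0,0],[0,0,0.8,0,0,0],[0,0,0.8,0,0,0],[0,0,0.8,0,0,0],[0,0,0.6,0,0,0],[0,0,0.4,0,0,0],[0,0,0.2,0,0,0],[0,0,0,0,0,0]],
])

```text
clock: 4.45
eef_pos: [0.4539, 0.2036, 0.0329]
tcp_rot: [-0.0, -0.282, 0.959, -0.0]
ft_force: [-0.6, 0.7, -0.1]
grip_width: 0.0853
grasp_force: 0.0
```

Emit:
apply_moves([
  [[0,0,0,0,0,0],[0,0,0,0,0,0],[0,0,0,0,0,0],[0,0,0,0,0,0],[0,0,0,0,0,0],[0,0,0,0,0,0],[0,0,0,0,0,0],[0,0,0,0,0,0]],
], hand=5, newtons=60)

```text
clock: 5.45
eef_pos: [0.4539, 0.2036, 0.0329]
tcp_rot: [-0.0, -0.282, 0.959, -0.0]
ft_force: [-0.8, 0.6, -0.7]
grip_width: 0.0051
grasp_force: 0.0
```

The fingers closed to 5 mm with no grip force, so there is nothing between them. Looking.

```bash
python3 - <<'E'
from h import *
np.set_printoptions(precision=4,suppress=True)
o=manip.get_obs(); print(o["grip_width"],o["grasp_force"],o["eef_pos"])
w=manip.grab_frame("wrist");s=manip.grab_frame("scene")
crop=cv2.resize(s["img"][215:305,265:385],None,fx=4,fy=4,interpolation=cv2.INTER_CUBIC)
cv2.imwrite("pics/g.png",np.hstack([cv2.resize(w["img"],(480,360)),crop[:, :320]]))
W=cloud(w);Z=W[...,2]
for n,W in (("w",cloud(w)),("s",cloud(s))):
  print(n,bar(W,(.456,.205)),disc(W,(.456,.205),.02,.034,.04))
E
```

```text
0.005054098126763445 0.0 [0.4539 0.2036 0.0329]
w (1485, array([0.4467, 0.1983, 0.0546]), (452.9776611328125, 201.39187622070312, 43.90584945678711, 14.005148887634277, 30.292715072631836)) (4960, array([0.4465, 0.1971, 0.0276]), ((453.29949951171875, 201.53187561035156), 30.141393661499023))
s (40, array([0.4654, 0.2121, 0.0532]), (462.5799560546875, 211.02130126953125, 25.585798263549805, 12.091472625732422, 17.080474853515625)) (252, array([0.4571, 0.2117, 0.0269]), ((454.1692810058594, 204.82826232910156), 31.1209716796875))
```

View pics/g.png

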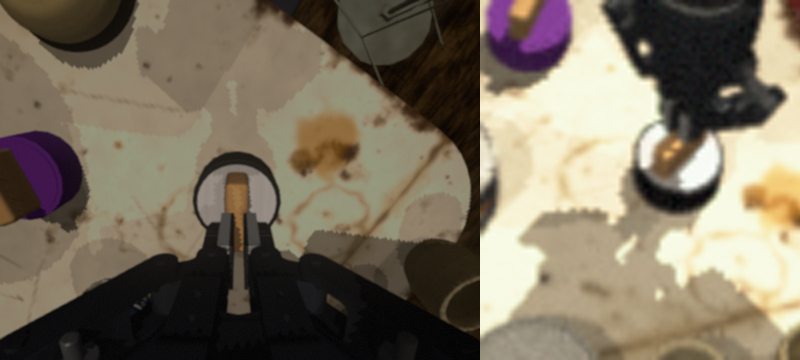

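The wrist view shows the bar (237,180–250) apparently between the fingers, which contradicts the 5 mm reading. I'll check the fingertips' 3D position and a zoomed crop.

```bash
python3 - <<'E'
from h import *
np.set_printoptions(precision=1,suppress=True,linewidth=200)
o=manip.get_obs()
w=manip.grab_frame("wrist")
c=w["img"][190:370,190:370]
cv2.imwrite("pics/g2.png",cv2.resize(c,(590,590),interpolation=cv2.INTER_CUBIC))
T=tool(o).inv().apply((cloud(w)-o["eef_pos"]).reshape(-1,3)).reshape(420,560,3)*1000
for v in (210,230,245,255,265,275,285,300,330):
  print(v,*[f"{u}:{T[v,u].round().tolist()}" for u in range(246,310,6)])
E
```

```text
210 246:[18.0, -18.0, 4.0] 252:[17.0, -15.0, 6.0] 258:[17.0, -11.0, 5.0] 264:[22.0, -7.0, -10.0] 270:[23.0, -4.0, -14.0] 276:[23.0, -1.0, -15.0] 282:[23.0, 2.0, -14.0] 288:[22.0, 5.0, -12.0] 294:[17.0, 9.0, 6.0] 300:[17.0, 12.0, 5.0] 306:[17.0, 16.0, 4.0]
230 246:[5.0, -18.0, 5.0] 252:[5.0, -15.0, 5.0] 258:[5.0, -11.0, 5.0] 264:[15.0, -7.0, -22.0] 270:[16.0, -4.0, -22.0] 276:[16.0, -1.0, -23.0] 282:[16.0, 2.0, -23.0] 288:[15.0, 5.0, -21.0] 294:[5.0, 9.0, 5.0] 300:[5.0, 13.0, 6.0] 306:[5.0, 16.0, 5.0]
245 246:[-4.0, -19.0, 5.0] 252:[-3.0, -15.0, 4.0] 258:[-4.0, -12.0, 4.0] 264:[8.0, -7.0, -22.0] 270:[8.0, -4.0, -23.0] 276:[7.0, -1.0, -22.0] 282:[7.0, 2.0, -22.0] 288:[7.0, 5.0, -22.0] 294:[-4.0, 9.0, 5.0] 300:[-4.0, 13.0, 5.0] 306:[-4.0, 16.0, 5.0]
255 246:[-10.0, -19.0, 5.0] 252:[-10.0, -15.0, 5.0] 258:[11.0, -9.0, -42.0] 264:[12.0, -6.0, -42.0] 270:[12.0, -4.0, -43.0] 276:[3.0, -1.0, -23.0] 282:[2.0, 2.0, -22.0] 288:[12.0, 4.0, -42.0] 294:[12.0, 7.0, -43.0] 300:[-11.0, 13.0, 6.0] 306:[-10.0, 16.0, 5.0]
265 246:[8.0, -14.0, -44.0] 252:[8.0, -11.0, -44.0] 258:[12.0, -8.0, -52.0] 264:[1
[... 534 characters left out ...]
0, -67.0] 270:[11.0, -3.0, -67.0] 276:[-14.0, -1.0, -23.0] 282:[-14.0, 2.0, -23.0] 288:[11.0, 4.0, -67.0] 294:[12.0, 6.0, -68.0] 300:[12.0, 8.0, -67.0] 306:[8.0, 11.0, -60.0]
300 246:[12.0, -11.0, -78.0] 252:[13.0, -9.0, -79.0] 258:[12.0, -7.0, -78.0] 264:[13.0, -5.0, -78.0] 270:[6.0, -3.0, -68.0] 276:[-58.0, -2.0, 33.0] 282:[-58.0, 3.0, 32.0] 288:[5.0, 4.0, -67.0] 294:[12.0, 5.0, -78.0] 300:[12.0, 7.0, -78.0] 306:[12.0, 9.0, -77.0]
330 246:[17.0, -8.0, -100.0] 252:[18.0, -7.0, -101.0] 258:[15.0, -5.0, -97.0] 264:[1.0, -5.0, -78.0] 270:[-7.0, -3.0, -68.0] 276:[-84.0, -2.0, 33.0] 282:[-84.0, 3.0, 34.0] 288:[-7.0, 4.0, -67.0] 294:[0.0, 5.0, -77.0] 300:[17.0, 6.0, -99.0] 306:[18.0, 7.0, -101.0]
```

View pics/g2.png

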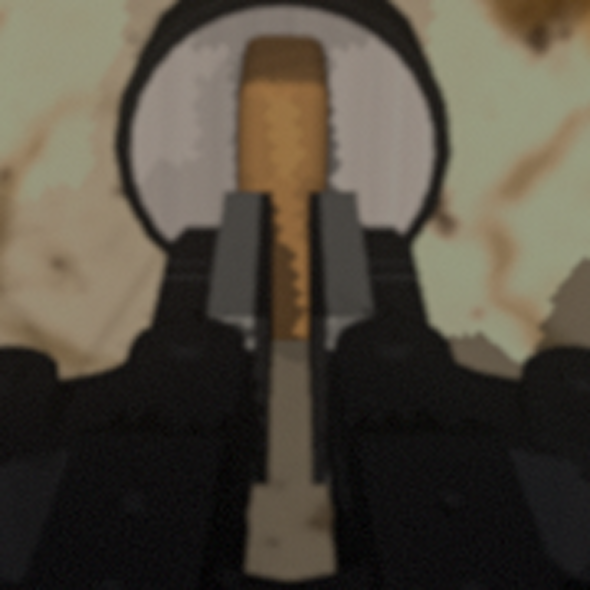

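The zoom shows the fingertips above the bar. Their front faces start about 38–42 mm behind the reported TCP, and the bar top is at -22 mm. So the real tips sit higher than stated. I'll measure the tip precisely.

```bash
python3 - <<'E'
from h import *
np.set_printoptions(precision=1,suppress=True,linewidth=200)
o=manip.get_obs()
w=manip.grab_frame("wrist")
T=tool(o).inv().apply((cloud(w)-o["eef_pos"]).reshape(-1,3)).reshape(420,560,3)*1000
for u in (256,260,264,268,292,296,300):
  print(u,[(v,T[v,u].round().astype(int).tolist()) for v in range(244,258,2)])
M=T[(np.abs(T[...,0])<40)&(np.abs(T[...,1])<30)&(T[...,2]<-26)]
print(np.percentile(M[:,2],[90,99,99.5,99.9,100]))
s=manip.grab_frame("scene")
T=tool(o).inv().apply((cloud(s)-o["eef_pos"]).reshape(-1,3)).reshape(420,560,3)*1000
M=T[(np.abs(T[...,0])<14)&(np.abs(T[...,1])<30)&(T[...,2]<-26)&(T[...,2]>-120)]
print(len(M),M[np.argsort(-M[:,2])][:25].round().tolist())
E
```

```text
256 [(244, [-3, -13, 5]), (246, [-5, -13, 5]), (248, [-6, -13, 6]), (250, [-7, -13, 4]), (252, [-9, -13, 6]), (254, [-10, -13, 6]), (256, [-11, -13, 5])]
260 [(244, [-4, -11, 5]), (246, [-4, -10, 4]), (248, [12, -8, -35]), (250, [12, -8, -37]), (252, [11, -8, -39]), (254, [12, -8, -41]), (256, [12, -8, -43])]
264 [(244, [8, -7, -22]), (246, [7, -7, -22]), (248, [11, -6, -34]), (250, [12, -6, -37]), (252, [12, -6, -39]), (254, [11, -6, -41]), (256, [12, -6, -44])]
268 [(244, [8, -5, -22]), (246, [7, -5, -23]), (248, [12, -5, -34]), (250, [12, -5, -38]), (252, [11, -5, -39]), (254, [12, -4, -41]), (256, [11, -4, -43])]
292 [(244, [-4, 8, 5]), (246, [-5, 8, 5]), (248, [12, 6, -35]), (250, [12, 6, -37]), (252, [12, 6, -40]), (254, [12, 6, -41]), (256, [11, 6, -43])]
296 [(244, [-4, 10, 6]), (246, [-5, 10, 5]), (248, [12, 8, -35]), (250, [11, 8, -36]), (252, [11, 8, -38]), (254, [12, 8, -41]), (256, [12, 8, -43])]
300 [(244, [-3, 13, 5]), (246, [-5, 13, 5]), (248, [-6, 13, 5]), (250, [-7, 13, 5]), (252, [-9, 13, 6]), (254, [-10, 13, 6]), (256, [-11, 13, 5])]
[-68.3 -39.4 -37.3 -34.5 -33.3]
199 [[-10.0, -2.0, -31.0], [-11.0, -6.0, -32.0], [-7.0, -2.0, -33.0], [-9.0, 10.0, -33.0], [-11.0, 5.0, -35.0], [-12.0, -8.0, -35.0], [-13.0, 9.0, -36.0], [-7.0, 11.0, -37.0], [-8.0, -2.0, -38.0], [-10.0, 10.0, -39.0], [-9.0, 15.0, -39.0], [-7.0, 14.0, -39.0], [-6.0, -16.0, -40.0], [-9.0, -14.0, -40.0], [-2.0, 16.0, -40.0], [-13.0, 9.0, -41.0], [-6.0, 16.0, -41.0], [-12.0, 5.0, -41.0], [1.0, 17.0, -42.0], [-13.0, -4.0, -42.0], [-8.0, -11.0, -43.0], [-13.0, -7.0, -43.0], [-10.0, 9.0, -43.0], [-9.0, -1.0, -44.0], [-7.0, 14.0, -44.0]]
```

Both cameras agree: the tips end 33 mm short of the reported TCP, at z≈0.066, above the bar. I'll open, go 34 mm lower while watching the force, and regrip.

Emit:
apply_moves([
  [[0,0,0,0,0,0],[0,0,0,0,0,0],[0,0,0,0,0,0],[0,0,0,0,0,0],[0,0,0.3,0,0,0],[0,0,0.3,0,0,0],[0,0,0.3,0,0,0],[0,0,0.23,0,0,0],[0,0,0,0,0,0]],
], hand=50)

```text
clock: 6.82
eef_pos: [0.4533, 0.2033, -0.0018]
tcp_rot: [-0.001, -0.282, 0.959, -0.0]
ft_force: [-1.4, 0.2, 0.9]
grip_width: 0.0503
grasp_force: 0.0
```

Emit:
apply_moves([
  [[0,0,0,0,0,0],[0,0,0,0,0,0],[0,0,0,0,0,0],[0,0,0,0,0,0],[0,0,0,0,0,0],[0,0,0,0,0,0]],
], hand=5, newtons=60)

```text
clock: 7.58
eef_pos: [0.4545, 0.2038, -0.0005]
tcp_rot: [0.001, -0.282, 0.959, 0.0]
ft_force: [0.0, -0.1, 6.2]
grip_width: 0.013
grasp_force: 59.1
```

Gripped (13 mm, 59 N). Lift and check the lid in hand.

Emit:
apply_moves([
  [[0,0,-0.3,0,0,0],[0,0,-0.6,0,0,0],[0,0,-0.8,0,0,0],[0,0,-0.8,0,0,0],[0,0,-0.8,0,0,0],[0,0,-0.7,0,0,0],[0,0,-0.4,0,0,0],[0,0,0,0,0,0],[0,0,0,0,0,0]],
])

```text
clock: 8.7
eef_pos: [0.4533, 0.2033, 0.1301]
tcp_rot: [-0.001, -0.282, 0.959, -0.0]
ft_force: [-0.5, -0.3, -1.3]
grip_width: 0.0127
grasp_force: 58.5
```

```bash
cat >> h.py <<'E'
def inhand(f,o):
    # lid top disc points and bar seen in tool axes, mm
    return tool(o).inv().apply((cloud(f)-o["eef_pos"]).reshape(-1,3)).reshape(420,560,3)*1000
E
python3 - <<'E'
from h import *
np.set_printoptions(precision=2,suppress=True,linewidth=200)
o=manip.get_obs(); print(o["clock"],o["eef_pos"],tool(o).as_matrix(),o["ft_force"],o["ft_torque"],o["grip_width"],o["joint_positions"])
for n in ("wrist","scene"):
  f=manip.grab_frame(n)
  if n=="wrist": cv2.imwrite("pics/h.png",f["img"])
  T=inhand(f,o)
  # lid's top disc plane (tool z approx -31.. ) 
  m=(np.hypot(T[...,0],T[...,1])<36)&(T[...,2]>-45)&(T[...,2]<20)
  P=T[m]; print(n,len(P),np.histogram(P[:,2],np.arange(-45,21,5)))
  z=np.histogram(P[:,2],np.arange(-45,21,1)); k=z[1][z[0].argmax()]+.5
  Q=P[np.abs(P[:,2]-k)<2.5]; A=np.c_[Q[:,:2],np.ones(len(Q))]; c=np.linalg.lstsq(A,Q[:,2],rcond=None)[0]
  print("topz",k,len(Q),"tilt deg",np.degrees(c[:2]),c[2],cv2.minEnclosingCircle(Q[:,:2].astype(np.float32)))
E
```

```text
8.7 [0.45 0.2  0.13] [[-0.84 -0.54 -0.  ]
 [-0.54  0.84 -0.  ]
 [ 0.    0.   -1.  ]] [-0.45 -0.33 -1.3 ] [ 0.03 -0.06  0.03] 0.012717764293134402 [ 0.42  0.16 -0.4   1.   -0.   -0.15]
wrist 6560 (array([ 397,  288,  146, 4684,  256,  237,  218,  204,  130,    0,    0,    0,    0]), array([-45, -40, -35, -30, -25, -20, -15, -10,  -5,   0,   5,  10,  15,  20]))
topz -28.5 4636 tilt deg [ 0.18 -0.1 ] -28.188987536600163 ((2.1855695247650146, 0.040125805884599686), 29.87474822998047)
scene 356 (array([ 16,  15,  21, 152,  50,  17,  34,  22,  26,   3,   0,   0,   0]), array([-45, -40, -35, -30, -25, -20, -15, -10,  -5,   0,   5,  10,  15,  20]))
topz -27.5 152 tilt deg [-0.98  0.17] -27.75441644994359 ((-3.058974504470825, 1.5337315797805786), 29.86185646057129)
```

View pics/h.png

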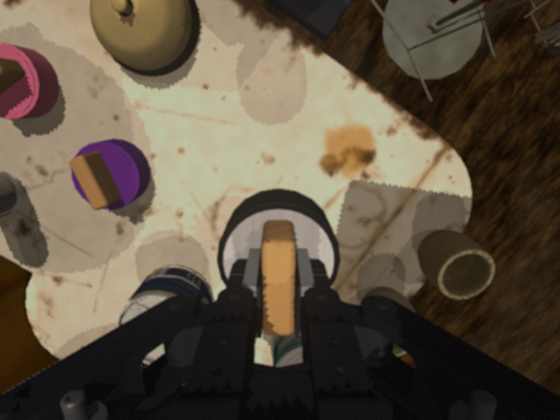

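The lid is held level at the bar (lid centre near (278,235)), its rim at the tool's z ≈ -1 mm. Carry it beside the canister to measure that with the wrist camera.

Emit:
apply_moves([
  [[0.3,-0.4,0,0,0,0],[0.54,-0.84,0,0,0,0],[0.54,-0.84,0,0,0,0],[0.54,-0.84,0,0,0,0],[0.54,-0.84,0,0,0,0],[0.54,-0.84,0,0,0,0],[0.54,-0.84,0,0,0,0],[0.54,-0.84,0,0,0,0],[0.54,-0.84,0,0,0,0],[0.4,-0.6,0,0,0,0],[0,0,0,0,0,0],[0,0,0,0,0,0]],
])

```text
clock: 10.3
eef_pos: [0.452, -0.0726, 0.1308]
tcp_rot: [-0.0, -0.282, 0.96, 0.0]
ft_force: [0.6, -0.3, 0.0]
grip_width: 0.0129
grasp_force: 58.6
```

```bash
cat >> h.py <<'E'
from scipy.optimize import least_squares
def rfit(P,R0,it=8):
    # robust circle centre of fixed radius via boundary points of convex hull
    H=cv2.convexHull(P[:,:2].astype(np.float32)).reshape(-1,2).astype(float)
    s=least_squares(lambda q:np.hypot(H[:,0]-q[0],H[:,1]-q[1])-R0,P[:,:2].mean(0),loss="soft_l1",f_scale=.5).x
    return s,np.abs(np.hypot(*(H-s).T)-R0).mean()
def look(names=("wrist","scene","top")):
    o=manip.get_obs(); print(o["clock"],o["eef_pos"],o["ft_force"],o["grip_width"])
    R=tool(o)
    for n in names:
        f=manip.grab_frame(n); T=inhand(f,o); W=cloud(f)*1000
        m=(np.hypot(T[...,0],T[...,1])<36)&(np.abs(T[...,2]+28)<3)
        if m.sum()>50:
            P=W[m]; print(n,"lid",len(P),*rfit(P,29.8),cv2.minEnclosingCircle(P[:,:2].astype(np.float32)),P[:,2].mean())
        for nm,z0,z1,r,R0 in (("shoulder",76,84,65,46),("necktop",97,105,30,18)):
            m=(np.hypot(W[...,0]-453,W[...,1]+162)<r)&(W[...,2]>z0)&(W[...,2]<z1)
            if m.sum()>50:
                P=W[m]; print(n,nm,len(P),*rfit(P,R0),cv2.minEnclosingCircle(P[:,:2].astype(np.float32)),P[:,2].mean())
        if n=="wrist": cv2.imwrite("pics/l%d.png"%(o["clock"]*100),f["img"])
E
python3 -c "
from h import *
np.set_printoptions(precision=3,suppress=True,linewidth=200)
look()"; ls pics
```

```text
10.3 [ 0.452 -0.073  0.131] [ 0.569 -0.345  0.048] 0.012857425733752596
wrist lid 4699 [450.188 -73.773] 0.18588362895029875 ((450.0615539550781, -73.9897232055664), 29.869192123413086) 158.8895141619982
wrist shoulder 9480 [ 451.012 -164.904] 1.060998513125371 ((450.8940734863281, -164.4123992919922), 45.37528610229492) 79.99560743547627
wrist necktop 3708 [ 449.198 -166.633] 3.236059378629096 ((451.0453186035156, -164.47781372070312), 22.05028533935547) 100.84731208238074
scene lid 128 [452.452 -71.026] 0.9105531457015223 ((452.5583190917969, -70.959228515625), 30.80443572998047) 158.4088511335585
scene shoulder 160 [ 452.607 -159.562] 1.4196102332777218 ((468.00811767578125, -165.98760986328125), 44.76927185058594) 79.30470354499077
scene necktop 61 [ 456.261 -164.082] 3.2433862030219065 ((457.0007629394531, -161.9097900390625), 20.256078720092773) 100.49324868156681
top lid 124 [452.69  -72.496] 0.4728973321406498 ((450.7281494140625, -70.59934997558594), 28.9089412689209) 159.46590246725185
top shoulder 141 [458.486 -98.537] 8.2983276862277 ((430.7170715332031, -136.49810791015625), 19.713592529296875) 80.51984554632175
g.png
g2.png
h.png
l1030.png
s.png
t.png
w.png
w2.png
```

The wrist camera gives the canister axis at (451.0, -164.5) with radii 45.4 and 22.0 as stated, and the lid at (450.1, -73.9). I need to shift by (+1, -90.5) mm.

Emit:
apply_moves([
  [[0.3,-0.5,0,0,0,0],[0.4,-0.7,0,0,0,0],[0.4,-0.6,0,0,0,0],[0.3,-0.46,0,0,0,0],[0.2,-0.3,0,0,0,0],[0,0,0.3,0,0,0],[0,0,0.3,0,0,0],[0,0,0,0,0,0],[0,0,0,0,0,0]],
])

```text
clock: 11.58
eef_pos: [0.4536, -0.1628, 0.1129]
tcp_rot: [-0.0, -0.282, 0.959, 0.0]
ft_force: [-0.9, -0.3, -1.1]
grip_width: 0.0129
grasp_force: 58.7
```

```bash
python3 -c "
from h import *
np.set_printoptions(precision=3,suppress=True,linewidth=200)
look()
o=manip.get_obs();print(tool(o).as_matrix())"; ls pics
```

```text
11.575 [ 0.454 -0.163  0.113] [-0.923 -0.332 -1.062] 0.012890070538051412
wrist lid 4717 [ 451.891 -163.826] 0.1627237416440496 ((451.6389465332031, -164.08416748046875), 29.846454620361328) 140.97295619308989
wrist shoulder 5881 [ 451.79 -164.33] 0.8097648370182358 ((450.1981201171875, -165.39520263671875), 44.95286178588867) 79.88721214894318
scene lid 124 [ 454.464 -160.771] 0.6997842307262291 ((454.0794372558594, -160.58163452148438), 31.080001831054688) 140.8606786157933
scene shoulder 289 [ 453.534 -159.778] 2.0123027175484705 ((454.06109619140625, -159.32879638671875), 45.988250732421875) 79.63670808776547
top lid 158 [ 453.386 -162.979] 0.34676229650595314 ((453.5581359863281, -163.35186767578125), 30.580171585083008) 141.68192012177522
top shoulder 650 [ 451.979 -164.051] 0.6030281343768379 ((451.8482666015625, -163.74073791503906), 46.434532165527344) 80.47403457571839
[[-0.841 -0.541  0.   ]
 [-0.541  0.841 -0.   ]
 [-0.    -0.    -1.   ]]
g.png
g2.png
h.png
l1030.png
l1157.png
s.png
t.png
w.png
w2.png
```

Lid vs canister is within about 1 mm in all three cameras (mean offset +0.9, +0.4 mm). Trim by 0.9 mm in tool x and lower over the neck to just above the catches.

Emit:
apply_moves([
  [[0.03,0,0,0,0,0],[0,0,0.16,0,0,0],[0,0,0.16,0,0,0],[0,0,0.16,0,0,0],[0,0,0.16,0,0,0],[0,0,0,0,0,0],[0,0,0,0,0,0]],
], newtons=90)

```text
clock: 12.6
eef_pos: [0.453, -0.1637, 0.0938]
tcp_rot: [0.0, -0.282, 0.959, -0.0]
ft_force: [-0.3, 1.2, -0.6]
grip_width: 0.0121
grasp_force: 91.1
```

Around the neck with no side force. Press on in small steps.

Emit:
apply_moves([
  [[0,0,0.05,0,0,0],[0,0,0.05,0,0,0],[0,0,0.05,0,0,0],[0,0,0,0,0,0]],
])

```text
clock: 13.1
eef_pos: [0.4536, -0.164, 0.0903]
tcp_rot: [0.001, -0.282, 0.959, -0.001]
ft_force: [-1.3, -0.6, 6.0]
grip_width: 0.0124
grasp_force: 92.6
```

Emit:
apply_moves([
  [[0,0,0.05,0,0,0],[0,0,0.05,0,0,0],[0,0,0,0,0,0]],
])

```text
clock: 13.48
eef_pos: [0.4533, -0.164, 0.087]
tcp_rot: [0.0, -0.282, 0.959, -0.0]
ft_force: [-1.0, 0.5, 5.4]
grip_width: 0.0121
grasp_force: 92.2
```

Emit:
apply_moves([
  [[0,0,0.05,0,0,0],[0,0,0,0,0,0]],
])

```text
clock: 13.72
eef_pos: [0.4528, -0.1637, 0.0843]
tcp_rot: [-0.0, -0.282, 0.959, 0.0]
ft_force: [1.5, -1.2, -6.1]
grip_width: 0.0125
grasp_force: 90.8
```

Emit:
apply_moves([
  [[0,0,0.05,0,0,0],[0,0,0,0,0,0]],
])

```text
clock: 13.98
eef_pos: [0.4524, -0.1636, 0.0823]
tcp_rot: [-0.001, -0.282, 0.959, 0.0]
ft_force: [2.7, -0.4, -11.7]
grip_width: 0.0122
grasp_force: 89.9
```

Emit:
apply_moves([
  [[0,0,0.05,0,0,0],[0,0,0,0,0,0]],
])

```text
clock: 14.22
eef_pos: [0.4524, -0.1636, 0.0811]
tcp_rot: [-0.0, -0.282, 0.959, 0.0]
ft_force: [2.7, -1.1, -13.8]
grip_width: 0.0121
grasp_force: 89.9
```

It has snapped past the catches, which now pull down with about 14 N. Continue to the shoulder.

Emit:
apply_moves([
  [[0,0,0.04,0,0,0],[0,0,0,0,0,0]],
])

```text
clock: 14.48
eef_pos: [0.4527, -0.1637, 0.0805]
tcp_rot: [-0.0, -0.282, 0.959, 0.0]
ft_force: [1.1, -0.1, -8.4]
grip_width: 0.0125
grasp_force: 90.5
```

Emit:
apply_moves([
  [[0,0,0.03,0,0,0],[0,0,0,0,0,0]],
])

```text
clock: 14.72
eef_pos: [0.4531, -0.1638, 0.0801]
tcp_rot: [0.0, -0.282, 0.959, -0.0]
ft_force: [-0.5, -0.7, -2.0]
grip_width: 0.0122
grasp_force: 91.3
```

Emit:
apply_moves([
  [[0,0,0.02,0,0,0],[0,0,0,0,0,0]],
])

```text
clock: 14.98
eef_pos: [0.4535, -0.1639, 0.0796]
tcp_rot: [0.001, -0.282, 0.959, -0.0]
ft_force: [-0.3, 0.4, 1.7]
grip_width: 0.0122
grasp_force: 91.8
```

Emit:
apply_moves([
  [[0,0,0.03,0,0,0],[0,0,0,0,0,0],[0,0,0,0,0,0]],
])

```text
clock: 15.35
eef_pos: [0.4535, -0.1639, 0.0796]
tcp_rot: [0.001, -0.282, 0.959, -0.0]
ft_force: [-3.9, 0.8, 10.8]
grip_width: 0.0124
grasp_force: 93.3
```

Emit:
apply_moves([
  [[0,0,0.01,0,0,0],[0,0,0,0,0,0],[0,0,0,0,0,0]],
])

```text
clock: 15.72
eef_pos: [0.4535, -0.1638, 0.0796]
tcp_rot: [0.001, -0.282, 0.959, -0.0]
ft_force: [-4.1, 1.5, 13.5]
grip_width: 0.012
grasp_force: 93.6
```

Slightly over, so back off a touch, then verify.

Emit:
apply_moves([
  [[0,0,-0.012,0,0,0],[0,0,0,0,0,0],[0,0,0,0,0,0],[0,0,0,0,0,0]],
])

```text
clock: 16.23
eef_pos: [0.4535, -0.1639, 0.0796]
tcp_rot: [0.001, -0.282, 0.959, -0.0]
ft_force: [-3.1, 1.3, 10.2]
grip_width: 0.0122
grasp_force: 93.0
```

```bash
python3 -c "
from h import *
np.set_printoptions(precision=3,suppress=True,linewidth=200)
look()
for i in range(6): manip.grab_frame('wrist'); print(manip.get_obs()['ft_force'])
f=manip.grab_frame('wrist');W=cloud(f)*1000
P=W[(np.hypot(W[...,0]-452,W[...,1]+164)<28)&(np.abs(W[...,2]-107)<4)]
c=np.linalg.lstsq(np.c_[P[:,:2]-[452,-164],np.ones(len(P))],P[:,2],rcond=None)[0];print('tilt',np.degrees(c[:2]),'top z',c[2])
s=manip.grab_frame('scene');a=cv2.imread('pics/s.png')
cv2.imwrite('pics/f.png',np.hstack([cv2.resize(s['img'][110:330,220:370],(400,586)),cv2.resize(f['img'][120:420,130:430],(400,586))]))
"
```

```text
16.225 [ 0.454 -0.164  0.08 ] [-3.145  1.304 10.15 ] 0.012206539366752622
wrist lid 4758 [ 451.711 -164.862] 0.2085269862535026 ((451.3821716308594, -165.3850860595703), 29.767803192138672) 107.58349189998007
wrist shoulder 7170 [ 451.636 -164.18 ] 0.8129417419162048 ((450.697265625, -165.40213012695312), 45.109405517578125) 79.89538285547401
scene lid 110 [ 454.276 -162.027] 0.7526404421769344 ((455.5331115722656, -161.34059143066406), 31.18279266357422) 107.48917413091951
scene shoulder 230 [ 452.939 -162.23 ] 1.2658763311922179 ((452.9211120605469, -161.343505859375), 45.938873291015625) 79.78638997246371
top lid 146 [ 452.697 -163.322] 0.3571613706387183 ((452.8343505859375, -163.35379028320312), 30.55411720275879) 108.23338004178318
top shoulder 533 [ 452.169 -163.9  ] 0.7122137315684032 ((451.73321533203125, -163.3489227294922), 46.233951568603516) 80.3573670823681
[-3.992  0.889 10.104]
[-3.03   0.513 10.717]
[-2.87   1.285  9.702]
[-3.354  0.673  9.936]
[-4.032  1.21  10.511]
[-3.36   0.886  9.948]
tilt [-0.148 -0.211] top z 107.7345718742931
```

View pics/f.png

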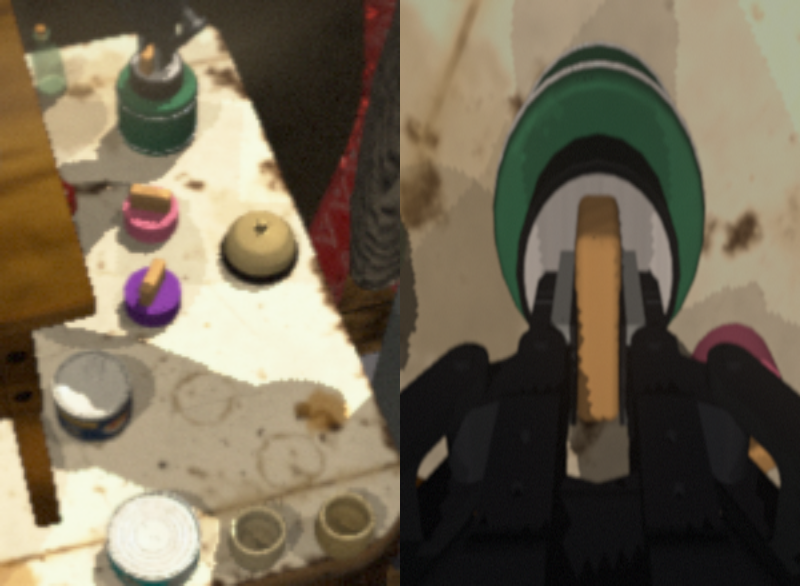

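The lid sits level on the shoulder, with its top 27.7 mm above it and tilt around 0.2°. The push holds at 10 N and the other things look untouched. Handing in.

```bash
python3 -c "
from bench import manip
print(manip.close_job())"
```

```text
the job is handed in; nothing more can be done
None
```

The canister is closed: the black lid snapped past the catches and sits level on the shoulder, the gripper still holds the bar and presses with about 10 N, and I handed the job in at about 17 s of the 38 s limit.

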